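Clamp a strip block on the bench shaker

TASK

Get the black eight-well block ready for its shaking run: set it down gently on the shaker's platform, wells up, and slide it snug into its seat, flat against the two side rails and against the end stop in front of the clamp; then swing the clamp's handle up and over until it snaps through its dead centre and stays locked by itself with the rubber foot holding the block down, and let go. Push no harder than it takes, so that the shaker does not slide away on the bench, and leave the jar, the carton and the timer as they are.

Things in the scene. Friction and masses are not known exactly. Their poses are not given: they have to be found in the camera images.
- shaker: Bench shaker, 150 x 230 mm, 80 mm high, 6 kg, standing loose on rubber feet: light grey housing, aluminium platform on top (x -72 to 72, y -115 to 115 mm), control panel on its front (-x) face. Origin: centre of its underside; x to its back, y to its left along the platform, z up. Left on it stands a toggle clamp: cheeks x -14 to 14, y 54 to 100 mm, up to z 128 mm; all its parts swing in the plane x = 0.
- seat (a point): Centre of the block's seat on the platform surface (shaker frame x 0, y -28, z 80 mm; same axes): here the block's origin belongs, its length along y. Two low side rails bound it at the back: faces at +13 mm in x, 10 mm thick, 12 mm high, from y -60 to -40 and 24 to 60 mm of this point; the gap between them leaves room for a finger.
- end_stop (a point): Middle of the end stop's face, 6 mm over the platform, 65 mm to the +y side of the seat's centre. The stop is 22 mm wide, 9 mm thick, 12 mm high; the block's left end belongs against it. The open clamp's foot hangs over the seat's left end (shaker y 10 to 45, z from 160 mm up), so the block comes down farther right and goes in under it from the -y side.
- strip_block: Black metal block with eight wells in its top, 26 (x) x 130 (y) x 31 (z) mm, 0.19 to 0.31 kg, loose on the table to the right of the shaker. Origin: centre of its underside; y along its length, z up. Either end may point to the clamp.
- clamp_handle (a joint): Toggle angle, rad: 0 open (handle lying back), 2.29 dead centre, 2.52 locked on its rigid stop. 1 to 3 N at the grip move it until the foot meets the block (1.7 to 1.95); then the push rises to a peak of 3 to 14 N near 2.05 (the spindle is screwed down more or less each time), falls to nothing at dead centre, and the handle snaps to the stop. Let go before dead centre, it springs back.
- handle_grip (a point): Centre of the grip, a round teal sleeve of 17 mm diameter, reaching 32 mm either way along the handle. It moves in the shaker's plane x = 0 through (y, z mm; handle's lean to +y from upright, deg): 162, 137; 81 (open) - 154, 162; 66 - 145, 178; 56 - 132, 192; 44 - 116, 205; 32 - 94, 215; 17 - 80, 219; 8 - 53, 219; -10 (dead centre) - 44, 217; -17 (locked).
- handle_tip (a point): Top end of the handle, 112 mm from its pivot and 32 mm beyond the grip's centre. Open, the handle lies back over the shaker's left edge, where the grip can be pinched from above, the fingers closing along the shaker's x. Lifted to under about 35 deg of lean it can be pushed from its +y side. Before the foot touches the block it stays about where it is left.
- clamp_foot: Black rubber foot, 15 mm across, under the spindle at the end of the clamp's bar; raised with the bar while the clamp is open. Origin: centre of its sole. Locked, it presses on the block's top at y = 3 mm of the shaker's frame with 25 to 55 N.
- jar: Clear reagent jar with a black cap, 43 mm wide, 72 mm high, standing loose between the block and the shaker's back; bystander. Origin: centre of its underside.
- slide_box: Small white and green carton, 55 x 85 x 32 mm, lying loose to the left of the shaker; bystander. Origin: centre of its underside.
- bench_timer: Small white digital timer with three keys, 62 x 66 x 18 mm, lying loose left of the shaker near the table's front edge; bystander. Origin: centre of its underside.
Mind the look-alikes: they are no part of the job. Several things have the shape of the strip_block; the one meant has the colours described above.

How it is judged:
On the way, in this order (a step that is already met when the one before it is completed fails the run):
1. The block stands let go in its seat (within 5 mm) while the clamp is still open (x of strip_block in the frame of shaker between -0.005 and 0.005 m and y of strip_block in the frame of shaker between -0.033 and -0.023 m and z of strip_block in the frame of shaker between 0.077 and 0.083 m and angle between the y axis of strip_block and the y axis of shaker, either way round below 0.08 rad and angle between strip_block's own z axis and vertical below 0.05 rad and value of joint clamp_handle below 1.6 rad and contact force between the fingers and strip_block below 0.1 N), for 0.1 s.
2. The handle is past dead centre, with the foot holding the block (value of joint clamp_handle above 2.42 rad and contact force between clamp_foot and strip_block above 15 N), for 0.2 s.
At the end, for the whole second after the job is handed in: The block lies at rest, wells up, in its seat: within 1.5 mm of touching both side rails and the end stop and parallel to the rails within 1.1 deg; the clamp is locked with nothing touching it (toggle angle over 2.42 rad, dead centre being 2.29) and its foot presses on the block with more than 15 N (all of step 2 and x of strip_block in the frame of shaker between -0.0015 and 0.0015 m and y of strip_block in the frame of shaker between -0.0295 and -0.0265 m and z of strip_block in the frame of shaker between 0.078 and 0.082 m and angle between the y axis of strip_block and the y axis of shaker, either way round below 0.02 rad and angle between strip_block's own z axis and vertical below 0.05 rad and linear speed of strip_block below 0.01 m/s).
It fails at once if The shaker is pushed more than 15 mm from its place on the bench (distance of shaker from where it was at the start of the episode above 0.015 m).
It fails at once if The block is dropped: it moves faster than 0.5 m/s with no finger on it (linear speed of strip_block above 0.5 m/s and contact force between the fingers and strip_block below 0.05 N).
It fails at once if The jar is knocked over or moved by more than 20 mm (distance of jar from where it was at the start of the episode above 0.02 m or angle between jar's own z axis and vertical above 0.5 rad).
It fails at once if The carton or the timer is moved by more than 20 mm (distance of any of slide_box, bench_timer from where it was at the start of the episode above 0.02 m).
It also fails if it takes over 69 s, if anything falls off the work surface, if the arm or the gripper's body presses on something with over 40 N, if the wrist force passes 120 N, or if a joint passes its speed limit or range.

ROBOT

A 6-joint arm with a two-finger parallel gripper is mounted at the origin on a cart in front of the work surface, level with it; the furniture and walls round the work are solid. World frame = base frame: x ahead of the robot, y to its left, z up, the work surface at z = 0. Lengths are in m, angles in rad, forces in N, time in s.
With the tool pointing down it reaches from about 0.275 to 0.825 m from the base axis. Payload 5.2 kg.
Tool frame: the origin (TCP) lies midway between the tips of the shut fingers; the grasp point (between the pads) lies 19 mm behind it (r.grasp_offset is the z of the grasp point in the tool frame, in m); z points along the fingers, y is the direction in which the jaws open and shut (so a half turn about z gives the same grasp; the last joint's range is limited). The gripper opens to 93 mm and grips with 3 to 60 N. Pads are 15 mm wide; open, the fingers measure 128 mm over their backs; the gripper's body (75 mm by 188 mm) begins 65 mm behind the grasp point.
Start: joints at [0.968, 0.259, 1.535, -0, 1.348, -0.203], TCP at [0.214, 0.507, 0.219] pointing down, gripper open.
Joint ranges: [-3.14, 3.14], [-0.91, 2.08], [0.19, 2.58], [-1.22, 4.36], [0.22, 2.71], [-3.12, 3.12]. Speed limits (rad/s): [2.57, 2.57, 3.14, 3.14, 3.14, 3.14].

INTERFACE

Orientations are given as [roll, pitch, yaw] about the fixed x, y, z axes, in that order (R = Rz(yaw) Ry(pitch) Rx(roll)).
In Python, from station import r gives the robot as it stands. Calls block until the motion is done:
- r.goto(position, orientation): joint-space move of the TCP to a pose.
- r.move_straight(position, frame=None, max_speed=0.15): straight line of the TCP; frame=None keeps the orientation; max_speed is the mean speed in m/s.
- r.move_j(angles): joint-space move.
- r.open_gripper() and r.close_gripper(grasp_force=None): open the fingers fully, or close them until they stop; grasp_force is the grip in N (None keeps the last).
- r.hold(seconds).
- r.solve_ik(position, orientation): joint angles nearest the present ones, or None.
- r.get_state(): the state.
- r.grab_frame(name): name is "scene" or "top" or "wrist"; returns a dict with "pixels" (384x512x3 uint8, red, green, blue), "mtx" (3x3 intrinsics, pixels), "k1" (the pictures are not rectified: a ray, as slopes to the right and down, at radius r is drawn at 1 + k1 r^2 times it, then the intrinsics apply), "extrinsics" (4x4, takes a point from world to camera coordinates); the wrist camera has in their place "hand_eye" (4x4, takes a point from camera to tool coordinates, whose origin is the TCP and whose axes are the flange's). Camera axes: x right, y down, z forward; pixel columns grow to the right and rows downward; lengths in m; the calibration is good to about 2 mm. A picture is of the moment at which its call begins: read the wrist's pose just before it. There is no depth.
A pose or a line that the arm cannot do raises r.Unreachable and nothing moves.
- r.close_job(): hands the job in, once; it reports no verdict.
The state is a dict: "t": time; "q": joint angles; "joint_vel": joint speeds; "tau": joint torques, N m; "tool_pos": TCP position; "tcp_rot": TCP orientation; "contact_force": force on the tool from outside, world axes, zero at the start; "ft_torque": the same for the moment, N m; "finger_gap": finger opening in m.
Only numpy, scipy, OpenCV 4.12 (cv2) and the standard library are available. Lean on these libraries where they do the work, as an engineer would, in place of code of your own. Each camera call takes 0.05 s, during which the arm holds its last target. There are 200 camera calls.

## Working session

There is one attempt and no reset: what is moved stays moved. The work goes in short steps, each a Python script; the robot and the scene stay as the last script left them, time stands still between calls to the robot, and variables do not carry over. Pictures are saved under pics/ and viewed, about 8 in all and at most 12, crops included, and the job is handed in when it is done.

```bash
ls; mkdir -p pics; python3 - <<'E'
from station import r
import cv2,numpy as np,pickle
s=r.get_state();print(s, r.grasp_offset)
d={}
for n in("scene","top"):
    f=r.grab_frame(n);d[n]=f;cv2.imwrite(f"pics/{n}0.png",f["pixels"][:,:,::-1]);print(n,f["mtx"],f["k1"],f["extrinsics"])
pickle.dump(d,open("f0.pkl","wb"))
a=np.hstack([cv2.imread("pics/scene0.png"),cv2.imread("pics/top0.png")])
E
```

```text
pics
{'t': 0.0, 'q': array([ 9.68166590e-01,  2.59335816e-01,  1.53607048e+00,  6.85166164e-06,
        1.34801227e+00, -2.02789795e-01]), 'joint_vel': array([-0.00016074, -0.00045214, -0.00155686,  0.00046093,  0.00096448,
       -0.0009985 ]), 'tau': array([ 6.37698249e-04, -4.37287116e+01, -2.84004575e+01,  7.19102612e-02,
        4.12324083e-02, -9.89457203e-05]), 'tool_pos': array([0.21375326, 0.50616989, 0.21782664]), 'tcp_rot': array([-3.13980550e+00, -3.74286316e-04,  2.74175086e+00]), 'contact_force': array([-0.37092395,  0.47108955,  0.26511031]), 'ft_torque': array([ 0.06860257,  0.02304169, -0.02411713]), 'finger_gap': 0.09323716633771423} -0.0188
scene [[405.27579374   0.         258.73683855]
 [  0.         405.27579374 187.32885065]
 [  0.           0.           1.        ]] -0.05174012534666853 [[ 0.79379991 -0.60816448 -0.00420282 -0.33971511]
 [-0.29789485 -0.38278061 -0.8744928   0.28942088]
 [ 0.5302267   0.69542431 -0.48502028  1.10282856]
 [ 0.          0.          0.          1.        ]]
top [[477.7110768    0.         263.49429917]
 [  0.         477.7110768  192.06682291]
 [  0.           0.           1.        ]] 0.0038693133071524746 [[-0.02411601 -0.99953639 -0.01858534  0.08908297]
 [-0.98182704  0.02718107 -0.18782133  0.49361432]
 [ 0.18823942  0.01371809 -0.98202736  1.27539607]
 [ 0.          0.          0.          1.        ]]
```

View pics/scene0.png

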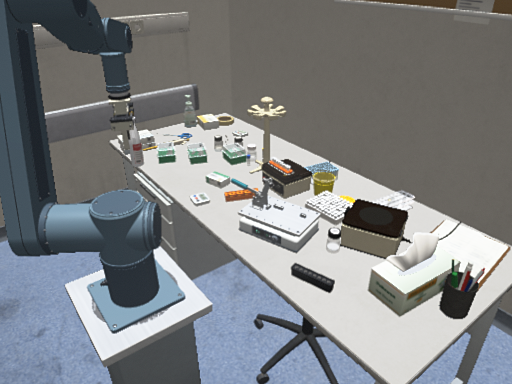

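View pics/top0.png

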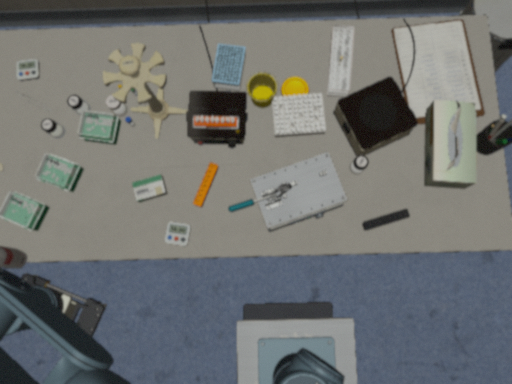

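The scene view shows the shaker with the clamp at about (280,215) and the black block at (313,277). In the top view they are at (298,191) and (386,219). Three things have the block's shape: black (386,219), orange (206,185) and orange on the rack (215,122). Only the one at (386,219) is black, so I'll confirm it in a crop.

```bash
cat > h.py <<'E'
import numpy as np,cv2,pickle
def und(f,uv):
    K=f["mtx"];d=(np.asarray(uv,float).reshape(-1,2)-K[:2,2])/[K[0,0],K[1,1]]
    u=d.copy()
    for _ in range(10): u=d/(1+f["k1"]*(u**2).sum(1,keepdims=True))
    return np.c_[u,np.ones(len(u))]
def cast(f,uv,z,E=None):
    E=f["extrinsics"] if E is None else E
    R,t=E[:3,:3],E[:3,3];c=-R.T@t;d=und(f,uv)@R
    return c+d*((z-c[2])/d[:,2])[:,None]
def proj(f,P,E=None):
    E=f["extrinsics"] if E is None else E
    p=np.asarray(P,float).reshape(-1,3)@E[:3,:3].T+E[:3,3];u=p[:,:2]/p[:,2:]
    return u*(1+f["k1"]*(u**2).sum(1,keepdims=True))*[f["mtx"][0,0],f["mtx"][1,1]]+f["mtx"][:2,2]
E
python3 - <<'E'
from h import *
f=pickle.load(open("f0.pkl","rb"))["top"]
im=f["pixels"][:,:,::-1].copy()
c=im[140:240,220:420];cv2.imwrite("pics/crop1.png",cv2.resize(c,None,fx=4,fy=4,interpolation=cv2.INTER_CUBIC))
g=im.max(2)
# block
m=((g<70)*255).astype(np.uint8);m[:195]=0;m[245:]=0;m[:,:350]=0;m[:,430:]=0
cs=cv2.findContours(m,0,2)[0];b=max(cs,key=cv2.contourArea);rc=cv2.minAreaRect(b);print(rc)
P=cast(f,cv2.boxPoints(rc),0.031);print(P.round(4),P.mean(0));print(np.linalg.norm(P-np.roll(P,1,0),axis=1))
hsv=cv2.cvtColor(im,cv2.COLOR_BGR2HSV)
for p in [(250,180),(300,185),(330,200),(240,150),(240,230),(360,200)]:print(p,im[p[1],p[0]],hsv[p[1],p[0]])
for p in [(283,193),(361,162),(150,188),(178,233)]:print(p,cast(f,[p],0.0))
E
```

```text
((385.3877868652344, 219.13829040527344), (7.805179119110107, 46.23827362060547), 72.75853729248047)
[[ 0.4066 -0.1937  0.031 ]
 [ 0.4415 -0.3179  0.031 ]
 [ 0.4205 -0.3226  0.031 ]
 [ 0.3858 -0.1987  0.031 ]] [ 0.41359704 -0.25822326  0.031     ]
[0.02137813 0.12900022 0.02147099 0.12860477]
(250, 180) [137 142 144] [ 21  12 144]
(300, 185) [155 157 152] [ 78   8 157]
(330, 200) [153 155 151] [ 75   7 155]
(240, 150) [127 134 137] [ 21  19 137]
(240, 230) [125 135 138] [ 23  24 138]
(360, 200) [126 131 135] [ 17  17 135]
(283, 193) [[0.50060894 0.02108443 0.        ]]
(361, 162) [[ 0.58563837 -0.20732859  0.        ]]
(150, 188) [[0.52590765 0.4043612  0.        ]]
(178, 233) [[0.39352646 0.32200619 0.        ]]
```

View pics/crop1.png

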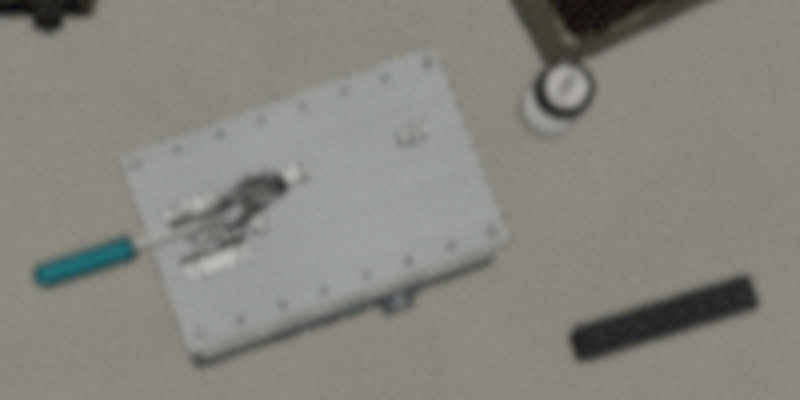

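The crop confirms it: the black block with a row of wells lies at crop (665,318), and the shaker's corners are at about (125,158), (437,52), (507,237) and (190,352). Next I'll look from nearer with the wrist camera.

```bash
python3 - <<'E'
from station import r
from h import *
f=pickle.load(open("f0.pkl","rb"))["top"]
C=np.array([(125,158),(437,52),(507,237),(190,343)])/4+[220-.4,140-.4]
P=cast(f,C,0.08);print(P.round(4),np.linalg.norm(P-np.roll(P,1,0),axis=1));c=P.mean(0)
d=(P[0]+P[3]-P[1]-P[2]);yaw=np.arctan2(-d[0],d[1]);print(c,yaw)
for s in(1,-1):print(r.solve_ik([c[0],c[1],.38],[np.pi,0,yaw+s*np.pi/2]))
q=r.solve_ik([c[0]-.03,c[1],.40],[np.pi,0,yaw+np.pi/2]);q2=r.solve_ik([c[0]-.03,c[1],.40],[np.pi,0,yaw-np.pi/2])
q=min([x for x in(q,q2) if x is not None],key=lambda x:abs(x[5]));r.move_j(q)
out=[]
s=r.get_state();fr=r.grab_frame("wrist");print(fr["hand_eye"],fr["mtx"],fr["k1"],s["t"],s["tool_pos"],s["tcp_rot"],s["contact_force"])
pickle.dump((s,fr),open("w1.pkl","wb"));cv2.imwrite("pics/w1.png",fr["pixels"][:,:,::-1])
E
```

```text
[[ 0.5263  0.1093  0.08  ]
 [ 0.5945 -0.1056  0.08  ]
 [ 0.4649 -0.1461  0.08  ]
 [ 0.399   0.0684  0.08  ]] [0.13373124 0.2254715  0.13581697 0.22434598]
[ 0.49618309 -0.01850009  0.08      ] 0.3025367061048243
[-0.26231192  0.10107647  1.3444505   0.          1.69606568 -0.56484863]
[-2.62311920e-01  1.01076473e-01  1.34445050e+00 -4.44089210e-16
  1.69606568e+00  2.57674403e+00]
[[ 5.89900597e-04 -9.63253451e-01 -2.68593448e-01  7.48571989e-02]
 [ 9.99999825e-01  5.81536559e-04  1.10700380e-04 -1.39712765e-04]
 [ 4.95643869e-05 -2.68593466e-01  9.63253626e-01 -1.66536024e-01]
 [ 0.00000000e+00  0.00000000e+00  0.00000000e+00  1.00000000e+00]] [[338.62231902   0.         250.04049373]
 [  0.         338.62231902 195.66780154]
 [  0.           0.           1.        ]] 0.007907945520577286 2.2833 [ 0.46615181 -0.01777962  0.39973937] [-3.14132706e+00 -5.36672573e-04  1.87455547e+00] [-0.62068917 -0.5385053   0.22959478]
```

View pics/w1.png

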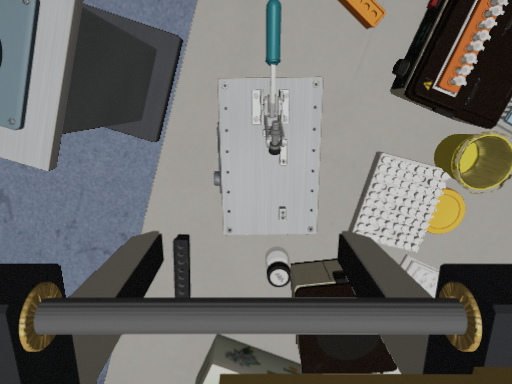

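The wrist view shows the platform with corners near (220,78), (322,78), (318,234) and (223,234), the clamp handle up at (273,30), and the jar at (278,267). I'll measure the shaker here, then go over the block with the camera turned away from the clamp side.

```bash
cat >> h.py <<'E'
from scipy.spatial.transform import Rotation as Ro
def wE(s,f):
    T=np.eye(4);T[:3,:3]=Ro.from_euler("xyz",s["tcp_rot"]).as_matrix();T[:3,3]=s["tool_pos"]
    return np.linalg.inv(T@f["hand_eye"])
E
python3 - <<'E'
from station import r
from h import *
s,f=pickle.load(open("w1.pkl","rb"));E=wE(s,f);im=f["pixels"][:,:,::-1]
hsv=cv2.cvtColor(im,cv2.COLOR_BGR2HSV)
for p in [(205,150),(217,150),(221,150),(240,200),(300,200),(335,150),(270,240)]:print(p,im[p[1],p[0]],hsv[p[1],p[0]])
b=im.astype(float);g=b[:,:,0]-b[:,:,2]   # bluish minus bench beige
m=((g>-4)&(b.mean(2)>140)).astype(np.uint8)*255;m[:,:200]=0;m[:,340:]=0;m[:60]=0;m[245:]=0
m=cv2.morphologyEx(m,cv2.MORPH_OPEN,np.ones((7,7)))
c=max(cv2.findContours(m,0,2)[0],key=cv2.contourArea);c=cv2.convexHull(c)
q=cv2.approxPolyDP(c,8,True)[:,0];print(q)
print(cv2.boxPoints(cv2.minAreaRect(c)).round(1))
P=cast(f,q,.08,E);print(P.round(4),np.linalg.norm(P-np.roll(P,1,0),axis=1),P.mean(0))
# block in hsv
hb=.275;c0=np.array([.4136,-.2582])
rp=[np.pi,0,hb-np.pi/2]
a=r.solve_ik([*c0,.22],rp);print(a);
if a is not None and a[5]<-3.1: a=None
r.move_j(a)
s=r.get_state();fr=r.grab_frame("wrist");pickle.dump((s,fr),open("w2.pkl","wb"));print(s["t"],s["contact_force"])
E2=wE(s,fr);g=fr["pixels"].max(2);cv2.imwrite("pics/w2.png",fr["pixels"][:,:,::-1])
m=((g<75)*255).astype(np.uint8);m[:,:215]=0;m[:,295:]=0;m[292:]=0
c=max(cv2.findContours(m,0,2)[0],key=cv2.contourArea);rc=cv2.minAreaRect(c);B=cv2.boxPoints(rc);print(rc,B)
P=cast(fr,B,.031,E2);print(P.round(4),np.linalg.norm(P-np.roll(P,1,0),axis=1),P.mean(0))
cv2.imwrite("pics/v2.png",np.hstack([cv2.imread("pics/w2.png")]))
E
```

```text
(205, 150) [151 156 158] [ 21  11 158]
(217, 150) [128 134 136] [ 23  15 136]
(221, 150) [171 174 174] [ 30   4 174]
(240, 200) [179 178 177] [105   3 179]
(300, 200) [178 178 176] [ 90   3 178]
(335, 150) [152 157 160] [ 19  13 160]
(270, 240) [150 156 158] [ 23  13 158]
[[313  78]
 [315 225]
 [232 234]
 [219  89]
 [227  79]]
[[218.7  79.1]
 [320.9  77.6]
 [323.1 232.9]
 [221.  234.4]]
[[ 0.516   0.1082  0.08  ]
 [ 0.5927 -0.0902  0.08  ]
 [ 0.476  -0.1424  0.08  ]
 [ 0.3981  0.0563  0.08  ]
 [ 0.4049  0.072   0.08  ]] [0.11680162 0.21275653 0.12780644 0.21338259 0.01712252] [0.47751901 0.00079297 0.08      ]
[-7.87326047e-01  1.44666184e-01  1.67603669e+00 -4.44089210e-16
  1.32088977e+00  2.07926661e+00]
4.6 [ 0.89943438  0.2287111  -0.01857068]
((250.0, 168.0), (118.0, 24.0), 90.0) [[238. 109.]
 [262. 109.]
 [262. 227.]
 [238. 227.]]
[[ 0.4436 -0.3188  0.031 ]
 [ 0.4201 -0.3254  0.031 ]
 [ 0.384  -0.2027  0.031 ]
 [ 0.4099 -0.1953  0.031 ]] [0.1279839  0.02442045 0.12798196 0.02686989] [ 0.41441806 -0.26055541  0.031     ]
```

View pics/w2.png

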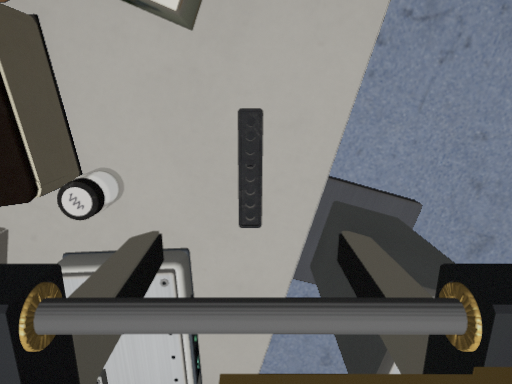

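The block is cleanly visible at (250,168), aligned with the tool, and measures 128 × 25–27 mm against 130 × 26 given. The opened mask clipped the shaker's corners, so I'll refit its edges with lines.

```bash
python3 - <<'E'
from h import *
s,f=pickle.load(open("w1.pkl","rb"));E=wE(s,f);im=cv2.GaussianBlur(f["pixels"],(3,3),0).mean(2)
def edge(a,b,ts):
    # last crossing below 167 -> above going from outside a to inside b
    pts=[]
    for (p0,p1) in zip(a,b):
        n=60;L=np.linspace(0,1,n);q=np.array(p0)+L[:,None]*(np.array(p1)-np.array(p0))
        v=cv2.remap(im.astype(np.float32),q[:,0].astype(np.float32)[None],q[:,1].astype(np.float32)[None],1)[0]
        i=np.where((v[:-1]<166)&(v[1:]>=166))[0]
        if len(i): i=i[0] ; pts.append(q[i]+(q[i+1]-q[i])*(166-v[i])/(v[i+1]-v[i]))
    return np.array(pts)
ys=range(95,225,3);xt=[*range(230,255,2),*range(292,315,2)];xb=range(230,312,2)
e={"l":edge([(213,y) for y in ys],[(228,y) for y in ys],0),"r":edge([(330,y) for y in ys],[(314,y) for y in ys],0),
"t":edge([(x,70) for x in xt],[(x,84) for x in xt],0),"b":edge([(x,242) for x in xb],[(x,228) for x in xb],0)}
L={}
for k,p in e.items():
    W=cast(f,p,.08,E)[:,:2]
    vx,vy,x0,y0=cv2.fitLine(W.astype(np.float32),cv2.DIST_HUBER,0,.001,.001).ravel()
    rs=(W-[x0,y0])@[-vy,vx];W=W[abs(rs)<.002]
    vx,vy,x0,y0=cv2.fitLine(W.astype(np.float32),cv2.DIST_HUBER,0,.001,.001).ravel()
    a=np.arctan2(-vx,vy) if k in"lr" else np.arctan2(vy,vx)
    a=(a+np.pi/2)%np.pi-np.pi/2;print(k,len(p),len(W),rs.std().round(4),a.round(4),p.mean(0).round(1));L[k]=((x0,y0),a)
yaw=np.mean([L["l"][1],L["r"][1]]);X=np.array([np.cos(yaw),np.sin(yaw)]);Y=np.array([-X[1],X[0]])
xl,xr,yt,yb=L["l"][0]@X,L["r"][0]@X,L["t"][0]@Y,L["b"][0]@Y
print("w",xr-xl,"len",yt-yb,yaw);c=X*(xl+xr)/2+Y*(yt+yb)/2;print("c",c)
# rail check: expected projections
S=lambda x,y,z:[*(c+X*x+Y*y),z]
out=f["pixels"][:,:,::-1].copy()
P=[S(72,115,.08),S(-72,115,.08),S(-72,-115,.08),S(72,-115,.08)]if 0 else [S(.072,.115,.08),S(-.072,.115,.08),S(-.072,-.115,.08),S(.072,-.115,.08)]
R1=[S(.013,-.088,.092),S(.023,-.088,.092),S(.023,-.068,.092),S(.013,-.068,.092)]
R2=[S(.013,-.004,.092),S(.023,-.004,.092),S(.023,.032,.092),S(.013,.032,.092)]
ST=[S(-.011,.037,.092),S(.011,.037,.092),S(.011,.046,.092),S(-.011,.046,.092)]
G=[S(0,.162,.137)]
sc=5;x0,y0=205,10
o=cv2.resize(out[y0:y0+240,x0:x0+130],None,fx=2.5,fy=2.5,interpolation=cv2.INTER_CUBIC)
for Q in(P,R1,R2,ST):
    u=((proj(f,Q,E)-[x0,y0]+.5)*2.5).round().astype(int);cv2.polylines(o,[u],True,(0,0,255),1)
u=((proj(f,G,E)-[x0,y0]+.5)*2.5).astype(int)[0];cv2.circle(o,tuple(map(int,u)),4,(0,0,255),1)
cv2.imwrite("pics/ov.png",o);np.save("sh.npy",[*c,yaw])
E
```

```text
l 44 44 0.0004 0.3151 [221.6 159.5]
r 44 44 0.0007 0.3221 [318.5 159.5]
t 25 25 0.0004 0.3181 [271.3  78. ]
b 41 41 0.0004 0.3197 [270.  233.9]
w 0.13994241 len 0.22677949 0.3185817
c [ 0.4960396  -0.01693152]
```

View pics/ov.png

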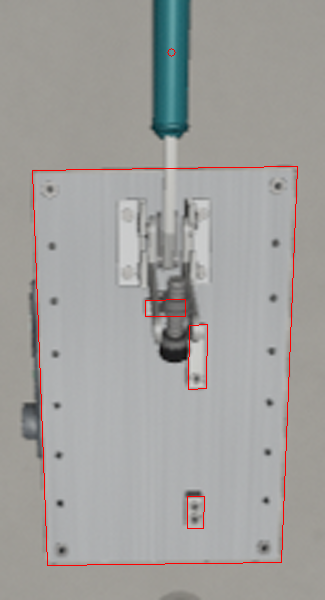

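The overlay of the fitted shaker frame matches the rails, the grip and the corners within about 2 mm, so I can act on it. Now the grasp.

```bash
cat >> h.py <<'E'
def S(x,y,z,off=(0,0)):
    a=np.load("sh.npy");X=np.array([np.cos(a[2]),np.sin(a[2])]);Y=np.array([-X[1],X[0]])
    return [*(a[:2]+X*x+Y*y),z]
def FS(s):  # contact force in shaker axes
    a=np.load("sh.npy")[2];F=s["contact_force"];return np.array([np.cos(a)*F[0]+np.sin(a)*F[1],-np.sin(a)*F[0]+np.cos(a)*F[1],F[2]])
def toS(p):
    a=np.load("sh.npy");d=np.array(p[:2])-a[:2];c,s_=np.cos(a[2]),np.sin(a[2]);return np.array([c*d[0]+s_*d[1],-s_*d[0]+c*d[1],p[2]])
E
python3 - <<'E'
from station import r
from h import *
b=.276;c=np.array([.4144,-.2605]);Yb=np.array([-np.sin(b),np.cos(b)]);g=c-.017*Yb
yaw=np.load("sh.npy")[2]
r.move_straight([*g,.03],max_speed=.25);r.move_straight([*g,.006],max_speed=.06)
print(FS(r.get_state()).round(2))
r.close_gripper(40);s=r.get_state();print(s["finger_gap"],FS(s).round(2),s["t"])
r.move_straight([*g,.1],max_speed=.15);s=r.get_state();print(s["finger_gap"],FS(s).round(2))
R=[np.pi,0,yaw-np.pi/2]
r.goto(S(-.002,-.062-.017,.16),R);s=r.get_state();print(toS(s["tool_pos"]),s["tcp_rot"],FS(s).round(2),s["t"])
fr=r.grab_frame("scene");cv2.imwrite("pics/s3.png",cv2.resize(fr["pixels"][150:310,180:390,::-1],None,fx=3.5,fy=3.5,interpolation=cv2.INTER_CUBIC))
E
```

```text
[ 1.22 -0.22  0.49]
0.025704326299158167 [-0.22 -0.97  0.14] 7.1667
0.025608638595045072 [ 0.29  0.69 -3.03]
[-0.00290038 -0.07925336  0.15896093] [ 3.13965049e+00  5.24516973e-04 -1.25192127e+00] [-0.05 -0.27 -2.75] 8.8167
```

View pics/s3.png

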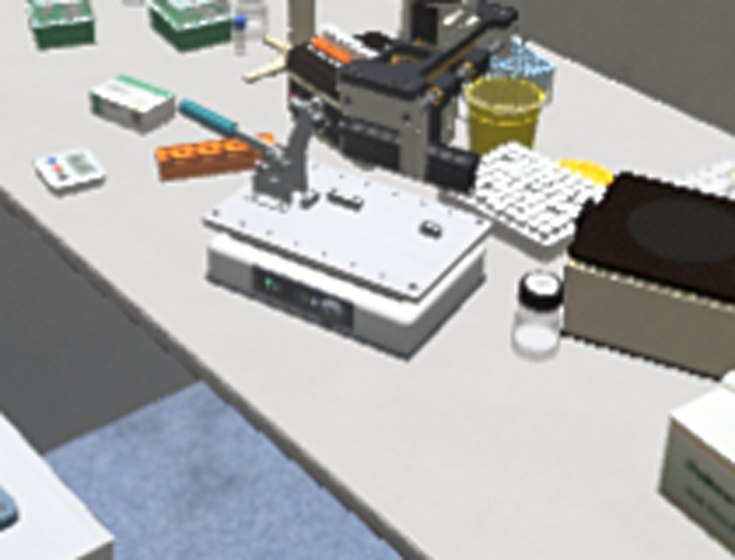

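The block hangs level in the gripper above the platform's right half, with about 3 N on the wrist, and the jar is untouched. Next I'll lower it until I feel contact, then slide it in.

```bash
python3 - <<'E'
from station import r
from h import *
x,y=-.002,-.079
r.move_straight(S(x,y,.094),max_speed=.15);f0=FS(r.get_state());print(f0.round(2))
z=.094
while z>.078:
    z-=.001;r.move_straight(S(x,y,z),max_speed=.03);f=FS(r.get_state())
    if f[2]-f0[2]>2: break
s=r.get_state();print("contact z cmd",z,s["tool_pos"][2],f.round(2),s["t"])
f1=f;y2=y
while y2<-.038:
    y2+=.004 if y2<-.053 else .001
    r.move_straight(S(x,y2,z),max_speed=.05);s=r.get_state();f=FS(s)
    if y2>-.058 : print(round(y2,4),toS(s["tool_pos"]).round(4),f.round(2))
    if f[1]-f1[1]<-4: break
print(s["t"],s["finger_gap"])
E
```

```text
[ 0.01 -0.07 -2.07]
contact z cmd 0.091 0.09216998086045237 [-3.13 -0.15  6.47] 10.2083
-0.055 [-0.0026 -0.0541  0.0903] [-0.48  0.16 -3.38]
-0.051 [-0.0021 -0.0506  0.0909] [ 0.02  0.64 -2.75]
-0.05 [-0.002 -0.05   0.091] [-0.27  0.32 -2.96]
-0.049 [-0.002 -0.049  0.091] [-0.68  0.64 -3.55]
-0.048 [-0.002  -0.0479  0.091 ] [-0.35  0.19 -3.15]
-0.047 [-0.002  -0.0469  0.091 ] [ 0.77 -0.22 -2.93]
-0.046 [-0.002  -0.0459  0.091 ] [-0.91  0.16 -2.39]
-0.045 [-0.0019 -0.0451  0.0911] [ 0.51 -0.79 -3.17]
-0.044 [-0.0018 -0.045   0.0913] [-1.62 -5.78 -3.37]
13.7083 0.025855311335053064
```

The early "contact" was the back fingertip on the right rail: 92 mm is exactly the rail's height, and the finger was then over it. The fingers are now in the gap and the block has met the end stop, with y ≈ -28 mm as expected. I'll back off 1 mm, lower the block onto the platform, touch the stop and the rails gently, and release.

```bash
python3 - <<'E'
from station import r
from h import *
x,y,z=-.002,-.0465,.091
r.move_straight(S(x,y,z),max_speed=.05);r.hold(.1);f0=FS(r.get_state());print(f0.round(2))
while z>.080:
    z-=.001;r.move_straight(S(x,y,z),max_speed=.03);f=FS(r.get_state())
    if f[2]-f0[2]>2.2: break
s=r.get_state();print("z",z,toS(s["tool_pos"]).round(4),f.round(2),s["t"])
f1=f
while y<-.041:
    y+=.0007;r.move_straight(S(x,y,z),max_speed=.04);s=r.get_state();f=FS(s)
    print("y",round(y,4),toS(s["tool_pos"]).round(4),f.round(2))
    if f[1]-f1[1]<-4: break
f1=f
while x<.003:
    x+=.0007;r.move_straight(S(x,y,z),max_speed=.04);s=r.get_state();f=FS(s)
    print("x",round(x,4),toS(s["tool_pos"]).round(4),f.round(2))
    if f[0]-f1[0]<-4: break
r.open_gripper();s=r.get_state();print(s["t"],FS(s).round(2),toS(s["tool_pos"]).round(4))
E
```

```text
[-0.37  0.07 -3.47]
z 0.08499999999999999 [-0.0019 -0.0465  0.0859] [-2.1   1.06  5.73] 15.5583
y -0.0458 [-0.0018 -0.0464  0.0859] [-2.44 -1.49  6.81]
y -0.0451 [-0.0016 -0.0462  0.086 ] [-2.28 -2.68  6.1 ]
y -0.0444 [-0.0014 -0.0457  0.0859] [-2.25 -3.1   6.95]
x -0.0013 [-0.0012 -0.0456  0.086 ] [-3.55 -4.16  7.31]
x -0.0006 [-0.0008 -0.0455  0.0859] [-5.51 -4.42  8.48]
x 0.0001 [-0.0004 -0.0454  0.0859] [-5.82 -2.49  9.3 ]
x 0.0008 [-0.0002 -0.0453  0.086 ] [-7.78 -3.77 10.77]
18.4667 [-0.31 -0.18 -0.04] [ 0.0008 -0.0444  0.085 ]
```

```bash
cat >> h.py <<'E'
def push(r,p,d,step,n,F):
    p=np.array(p,float);d=np.array(d,float);f0=FS(r.get_state());h=0
    for i in range(n):
        p+=d*step;r.move_straight(S(*p),max_speed=.05);s=r.get_state();f=(FS(s)-f0)@d
        if f<-1.5: print(toS(s["tool_pos"]).round(4),f.round(2))
        if f<-F: break
    return p
E
python3 - <<'E'
from station import r
from h import *
r.move_straight(S(.001,-.0444,.15),max_speed=.25);r.close_gripper(20)
r.move_straight(S(-.042,-.042,.15),max_speed=.25);r.move_straight(S(-.042,-.042,.090),max_speed=.2)
p=push(r,[-.042,-.042,.090],[1,0,0],.001,22,4)
print("x end",p,r.get_state()["t"])
r.move_straight(S(p[0]-.01,-.042,.09),max_speed=.2)
r.move_straight(S(-.042,-.115,.092),max_speed=.25)
r.move_straight(S(-.0,-.115,.092),max_speed=.2)
p=push(r,[0,-.115,.092],[0,1,0],.001,20,4)
print("y end",p,r.get_state()["t"])
r.move_straight(S(0,-.115,.092),max_speed=.2)
r.move_straight(S(0,-.13,.2),max_speed=.3)
s=r.get_state();print(s["t"])
E
```

```text
[-0.0285 -0.0419  0.09  ] -4.77
x end [-0.028 -0.042  0.09 ] 24.6
[ 0.     -0.1027  0.0921] -3.63
[ 1.000e-04 -1.027e-01  9.230e-02] -7.15
y end [ 0.    -0.101  0.092] 29.15
29.9167
```

```bash
python3 - <<'E'
from station import r
from h import *
s=r.get_state();w=r.grab_frame("wrist");t=r.grab_frame("top");pickle.dump((s,w,t),open("w4.pkl","wb"))
A=cv2.resize(w["pixels"],(400,300));B=cv2.resize(t["pixels"][145:235,235:355],(400,300),interpolation=cv2.INTER_CUBIC)
cv2.imwrite("pics/c4.png",np.hstack([A,B])[:,:,::-1])
E
```

```text
(no output)
```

View pics/c4.png

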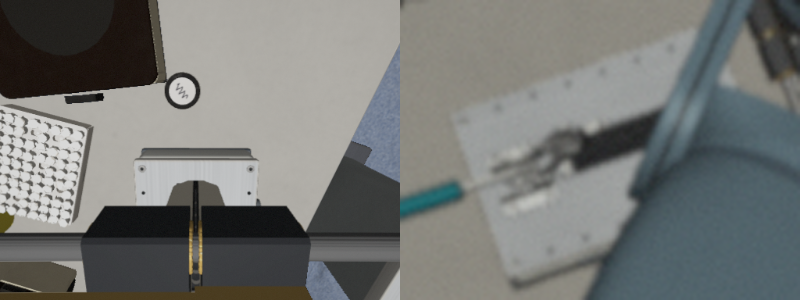

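In the top view the block is seated under the clamp's foot along the rails, and the jar stands. Now I'll go over the handle with the camera on the +y side. That view refines the grip's position and also checks the block.

```bash
python3 - <<'E'
from station import r
from h import *
yaw=np.load("sh.npy")[2];R=[np.pi,0,yaw+np.pi/2]
r.move_straight(S(0,-.13,.27),max_speed=.4)
r.goto(S(0,.162,.29),R);r.open_gripper()
s=r.get_state();w=r.grab_frame("wrist");t=r.grab_frame("top");pickle.dump((s,w,t),open("w5.pkl","wb"));print(s["t"],toS(s["tool_pos"]))
E=wE(s,w);hsv=cv2.cvtColor(w["pixels"],cv2.COLOR_RGB2HSV)
m=cv2.inRange(hsv,(82,100,50),(105,255,255))
c=max(cv2.findContours(m,0,2)[0],key=cv2.contourArea);rc=cv2.minAreaRect(c);print(rc,cv2.boundingRect(c))
print("grip in S",toS(cast(w,[rc[0]],.137,E)[0]))
A=cv2.resize(w["pixels"],(400,300));B=cv2.resize(t["pixels"][150:225,250:350],(400,300),interpolation=cv2.INTER_CUBIC)
cv2.imwrite("pics/c5.png",np.hstack([A,B])[:,:,::-1])
E
```

```text
34.0583 [-1.25823203e-05  1.61997942e-01  2.89989405e-01]
((250.0, 183.49996948242188), (15.999998092651367, 66.99998474121094), 0.0) (242, 150, 17, 68)
grip in S [-0.00016238  0.16001757  0.137     ]
```

View pics/c5.png

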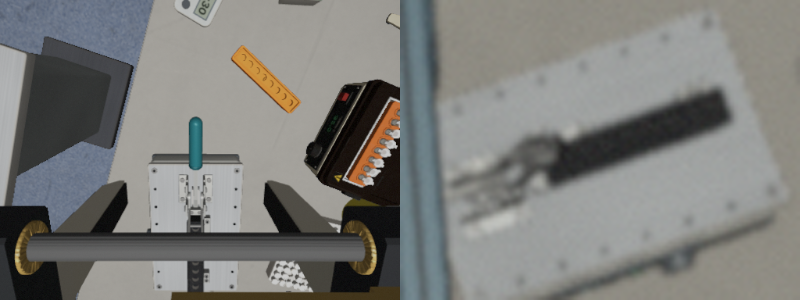

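```bash
python3 - <<'E'
from station import r
from h import *
s0,w,t=pickle.load(open("w5.pkl","rb"))
g=t["pixels"].max(2);m=((g<80)*255).astype(np.uint8);m[:150]=0;m[205:]=0;m[:,:296]=0;m[:,345:]=0
c=max(cv2.findContours(m,0,2)[0],key=cv2.contourArea);rc=cv2.minAreaRect(c);print([toS(p).round(4) for p in cast(t,cv2.boxPoints(rc),.111)])
r.move_straight(S(0,.161,.16),max_speed=.3);r.move_straight(S(0,.161,.118),max_speed=.12);f0=FS(r.get_state())
r.close_gripper(25);s=r.get_state();print("gap",s["finger_gap"],(FS(s)-f0).round(2),s["t"])
for y,z in[(154,162),(145,178),(132,192),(116,205),(105,210.5),(94,215)]:
    r.move_straight(S(0,y/1e3,z/1e3-.019),max_speed=.1);s=r.get_state();print(y,toS(s["tool_pos"]).round(4),(FS(s)-f0).round(2),round(s["finger_gap"],4),round(s["t"],2))
E
```

```text
[array([0.0093, 0.0107, 0.111 ]), array([ 0.0095, -0.0906,  0.111 ]), array([-0.0139, -0.0898,  0.111 ]), array([-0.0141,  0.0111,  0.111 ])]
gap 0.01652922161657051 [ 1.11  0.43 -0.3 ] 36.4167
154 [-0.      0.1537  0.1429] [ 1.01 -2.95 -3.24] 0.0162 36.83
145 [-0.      0.1451  0.1588] [ 1.82 -2.04 -1.7 ] 0.0162 37.16
132 [-0.      0.1324  0.1731] [0.28 2.08 1.51] 0.0162 37.5
116 [-0.      0.1158  0.1861] [ 1.03 -0.61  0.33] 0.0164 37.86
105 [-1.000e-04  1.051e-01  1.915e-01] [-0.02  1.8   2.78] 0.0168 38.13
94 [-1.00e-04  9.39e-02  1.96e-01] [ 0.36  0.04 -0.24] 0.0167 38.4
```

```bash
python3 - <<'E'
from station import r
from h import *
r.close_gripper(40);f0=FS(r.get_state())
for y,z in[(87,217.3),(80,219),(73,220),(66,220.3),(60,220),(53,219),(48,218),(44,217),(42,216.5)]:
    r.move_straight(S(0,y/1e3,z/1e3-.019),max_speed=.06);s=r.get_state();print(y,toS(s["tool_pos"]).round(4),(FS(s)-f0).round(2),round(s["finger_gap"],4),round(s["t"],2))
E
```

```text
87 [-1.00e-04  8.73e-02  1.98e-01] [ 0.35  2.12 -3.27] 0.0163 38.89
80 [-1.000e-04  8.000e-02  1.997e-01] [ 0.89  1.14 -6.1 ] 0.0161 39.16
73 [-1.000e-04  7.310e-02  2.008e-01] [ 0.39  2.54 -6.15] 0.0156 39.42
66 [-2.000e-04  6.740e-02  2.012e-01] [ 0.86  6.68 -4.69] 0.0148 39.69
60 [2.000e-04 5.910e-02 2.016e-01] [-0.75 -0.45 -0.92] 0.0018 39.94
53 [1.000e-04 5.210e-02 2.002e-01] [-0.08 -0.9  -1.71] 0.0001 40.21
48 [-1.000e-04  4.760e-02  1.989e-01] [-0.24  0.68 -1.2 ] 0.0007 40.46
44 [-0.      0.0438  0.1979] [ 0.08 -0.82 -1.07] 0.0004 40.71
42 [0.     0.0419 0.1975] [-0.5  -0.61 -0.79] 0.0004 40.96
```

The sleeve squeezed out of the pads near the peak, at y ≈ 66. I'll go up, find the handle, and push it from its +y side with shut fingers.

```bash
python3 - <<'E'
from station import r
from h import *
r.move_straight(S(0,.05,.285),max_speed=.4);r.move_straight(S(0,.165,.30),max_speed=.4)
s=r.get_state();w=r.grab_frame("wrist");E=wE(s,w);print(s["t"],FS(s).round(2))
m=cv2.inRange(cv2.cvtColor(w["pixels"],cv2.COLOR_RGB2HSV),(82,100,50),(105,255,255))
c=max(cv2.findContours(m,0,2)[0],key=cv2.contourArea);x,y,ww,h=cv2.boundingRect(c);print(x,y,ww,h)
for z in(.18,.21,.25):print(z,[toS(cast(w,[(x+ww/2,v)],z,E)[0]).round(3) for v in(y,y+h)])
T=np.array([[162,137,81],[154,162,66],[145,178,56],[132,192,44],[116,205,32],[94,215,17],[80,219,8],[53,219,-10],[44,217,-17]])
for a in T:
    d=np.array([np.sin(np.radians(a[2])),np.cos(np.radians(a[2]))])*.032
    u=proj(w,[S(0,a[0]/1e3+k*d[0],a[1]/1e3+k*d[1]) for k in(-1,1)],E);print(a,u.round(0).tolist())
t=r.grab_frame("top");cv2.imwrite("pics/c6.png",np.hstack([cv2.resize(w["pixels"],(400,300)),cv2.resize(t["pixels"][150:225,250:350],(400,300))])[:,:,::-1])
E
```

```text
41.7667 [ 0.22  0.58 -0.34]Traceback (most recent call last):
  File "<stdin>", line 6, in <module>
ValueError: max() iterable argument is empty
```

```bash
python3 - <<'E'
from station import r
from h import *
T=np.array([[132,192,44],[116,205,32],[105,210.5,25],[94,215,17],[80,219,8],[66,220,-1],[53,219,-10],[44,217,-17]])
ims=[]
for n,sl in(("top",(140,230,235,355)),("scene",(160,250,220,340))):
    f=r.grab_frame(n);m=cv2.inRange(cv2.cvtColor(f["pixels"],cv2.COLOR_RGB2HSV),(82,90,40),(105,255,255))
    m[:sl[0]]=0;m[sl[1]:]=0;m[:,:sl[2]]=0;m[:,sl[3]:]=0
    cs=cv2.findContours(m,0,2)[0];print(n,[(cv2.boundingRect(c),cv2.contourArea(c)) for c in cs if cv2.contourArea(c)>8])
    for a in T:print(a,proj(f,S(0,a[0]/1e3,a[1]/1e3))[0].round(0))
    ims.append(cv2.resize(f["pixels"][sl[0]:sl[1],sl[2]:sl[3]],(400,300),interpolation=cv2.INTER_CUBIC))
cv2.imwrite("pics/c6.png",np.hstack(ims)[:,:,::-1]);print(r.get_state()["t"])
E
```

```text
top [((264, 186, 10, 8), 30.0)]
[132. 192.  44.] [250. 198.]
[116. 205.  32.] [256. 195.]
[105.  210.5  25. ] [260. 193.]
[ 94. 215.  17.] [264. 191.]
[ 80. 219.   8.] [270. 189.]
[ 66. 220.  -1.] [275. 187.]
[ 53. 219. -10.] [280. 185.]
[ 44. 217. -17.] [284. 184.]
scene [((254, 160, 7, 18), 25.0)]
[132. 192.  44.] [245. 170.]
[116. 205.  32.] [249. 168.]
[105.  210.5  25. ] [251. 167.]
[ 94. 215.  17.] [254. 167.]
[ 80. 219.   8.] [258. 167.]
[ 66. 220.  -1.] [262. 168.]
[ 53. 219. -10.] [265. 169.]
[ 44. 217. -17.] [267. 170.]
41.9167
```

View pics/c6.png

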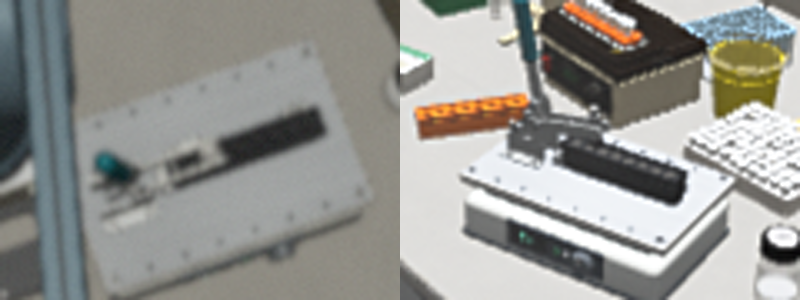

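The teal grip is at top (269,190) and scene (257,169). Both give y ≈ 82 mm with about 8° of lean, so the foot rests on the block, which is still seated. Pushing from the +y side.

```bash
python3 - <<'E'
from station import r
from h import *
r.move_straight(S(0,.130,.24),max_speed=.3);r.move_straight(S(0,.125,.215),max_speed=.2);f0=FS(r.get_state())
y=.125;pk=0
while y>.058:
    y-=.004 if y>.105 else .003
    r.move_straight(S(0,y,.215),max_speed=.06);s=r.get_state();f=(FS(s)-f0);pk=max(pk,f[1])
    print(round(y,3),toS(s["tool_pos"])[1].round(4),f.round(1),round(s["t"],2))
    if f[1]>25 or (pk>4 and f[1]<.8 and y<.078): break
E
```

```text
0.121 0.1209 [-0.  -0.6  1.3] 42.83
0.117 0.1168 [-0.7 -0.1  0.5] 43.08
0.113 0.1128 [-0.7 -0.5  0.6] 43.33
0.109 0.1088 [-0.6 -1.3  0.8] 43.58
0.105 0.1048 [-1.2 -0.8  0.8] 43.83
0.102 0.1018 [-1.4 -0.3  0.1] 44.08
0.099 0.099 [-1.3  0.6  2.1] 44.33
0.096 0.0962 [-0.4  2.8  2.2] 44.58
0.093 0.0932 [-1.3  3.8  4.1] 44.83
0.09 0.0903 [-0.8  5.3  5.6] 45.08
0.087 0.0875 [-1.9  5.3  6.1] 45.33
0.084 0.0847 [-1.3  5.8  6.6] 45.58
0.081 0.0819 [-0.8  6.6  6.8] 45.83
0.078 0.0785 [-1.6  5.7  6.9] 46.08
0.075 0.0747 [-0.4  2.1  3.8] 46.33
0.072 0.0713 [-1.3 -0.4  0.4] 46.58
```

```bash
python3 - <<'E'
from station import r
from h import *
r.move_straight(S(0,.11,.215),max_speed=.3);r.move_straight(S(0,.165,.30),max_speed=.3);r.hold(.3)
ims=[]
for n,sl in(("top",(150,225,250,350)),("scene",(160,250,220,340))):
    f=r.grab_frame(n);m=cv2.inRange(cv2.cvtColor(f["pixels"],cv2.COLOR_RGB2HSV),(82,90,40),(105,255,255))
    m[:sl[0]-15]=0;m[sl[1]:]=0;m[:,:sl[2]]=0;m[:,sl[3]:]=0
    cs=cv2.findContours(m,0,2)[0];print(n,[(cv2.boundingRect(c),cv2.contourArea(c)) for c in cs if cv2.contourArea(c)>8])
    for a in[(53,219),(44,217)]:print(a,proj(f,S(0,a[0]/1e3,a[1]/1e3))[0].round(0))
    if n=="top":
        g=f["pixels"].max(2);m=((g<80)*255).astype(np.uint8);m[:150]=0;m[205:]=0;m[:,:300]=0;m[:,345:]=0
        c=max(cv2.findContours(m,0,2)[0],key=cv2.contourArea);print([toS(p).round(4) for p in cast(f,cv2.boxPoints(cv2.minAreaRect(c)),.111)])
    ims.append(cv2.resize(f["pixels"][sl[0]:sl[1],sl[2]:sl[3]],(400,300),interpolation=cv2.INTER_CUBIC))
cv2.imwrite("pics/c7.png",np.hstack(ims)[:,:,::-1]);s=r.get_state();print(s["t"],FS(s).round(2))
E
```

```text
top [((278, 179, 11, 11), 40.0)]
(53, 219) [280. 185.]
(44, 217) [284. 184.]
[array([ 8.90e-03, -1.00e-04,  1.11e-01]), array([ 0.0096, -0.0905,  0.111 ]), array([-0.014 , -0.0899,  0.111 ]), array([-0.0146,  0.0003,  0.111 ])]
scene []
(53, 219) [265. 169.]
(44, 217) [267. 170.]
47.7333 [ 0.24 -0.68  0.36]
```

View pics/c7.png

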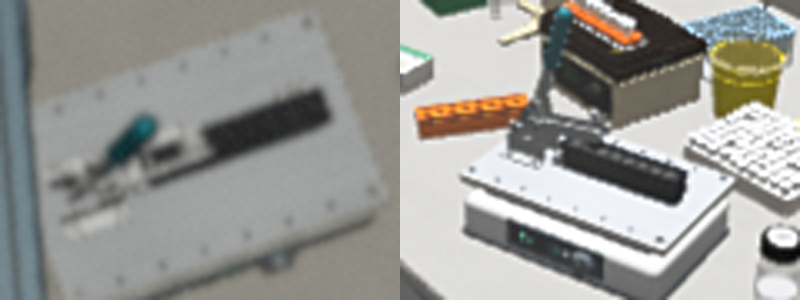

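The handle leans to -y, locked with nothing touching it, and the foot is down on the block. The top camera reads block x as -2.4 mm, which disagrees with the push contact. One near wrist look will settle block against rails.

```bash
python3 - <<'E'
from station import r
from h import *
r.move_straight(S(0,.1,.325),max_speed=.3);r.open_gripper();r.move_straight(S(0,-.025,.325),max_speed=.3);r.hold(.2)
s=r.get_state();w=r.grab_frame("wrist");E=wE(s,w);print(s["t"]);pickle.dump((s,w),open("w8.pkl","wb"))
g=w["pixels"].max(2)
u=proj(w,[S(0,-.028,.111),S(0,-.093,.111),S(0,.0,.111),S(.013,-.078,.092),S(.023,-.078,.092)],E);print(u.round(1))
x0,x1=int(u[0,0])-30,int(u[0,0])+45
for yy in(-.02,-.05,-.085):
    # transitions of dark block across row
    v=proj(w,[S(0,yy,.111)],E)[0];row=int(round(v[1]));L=g[row].astype(float);d=np.where(L[x0:x1]<85)[0]+x0
    print(yy,row,d.min(),d.max(),[toS(cast(w,[(c,row)],.111,E)[0]).round(4) for c in(d.min()-.5,d.max()+.5)])
a,b=int(min(u[:,1]))-35,int(max(u[:,1]))+25
cv2.imwrite("pics/c8.png",cv2.resize(w["pixels"][a:b,x0-20:x1+20,::-1],None,fx=4,fy=4,interpolation=cv2.INTER_CUBIC));print(a,x0-20)
E
```

```text
50.3583
[[250.  172.8]
 [249.9 226.1]
 [250.1 148.3]
 [260.4 209.3]
 [268.5 209.3]]
-0.02 166 239 260 [array([-0.0131, -0.0201,  0.111 ]), array([ 0.0119, -0.0201,  0.111 ])]
-0.05 191 239 260 [array([-0.0134, -0.0496,  0.111 ]), array([ 0.0122, -0.0495,  0.111 ])]
-0.085 220 239 260 [array([-0.0136, -0.0853,  0.111 ]), array([ 0.0126, -0.0853,  0.111 ])]
113 200
```

View pics/c8.png

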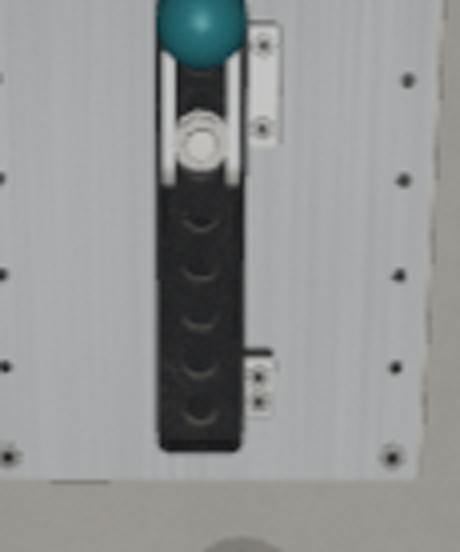

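The block's back face lies flush against both rails. It spans -13.4 to +12.2 mm in x, parallel, and its right end is at row ≈225.5 against 226 expected. Handing in.

```bash
python3 -c "
from station import r
r.close_job();print(r.get_state()['t'])"
```

```text
the job is handed in; nothing more can be done
the job is handed in; nothing more can be done
```

The job is handed in: the black block is seated wells up on the shaker and the clamp is locked by itself with its foot on the block. I handed in soon after 50.4 s on the robot's clock, inside the 69 s limit.

- **Placing the block:** I set it down and slid it in under the foot. I then nudged it flush against the rails and the end stop with shut fingers, at about 5 N and 7 N.
- **Slips on the way:** On the first descent a fingertip touched the right rail at about 6 N. Later the handle squeezed out of the pinch just before the clamp's peak.
- **Locking the clamp:** I finished by pushing the handle from its +y side. The push peaked near 7 N, then dropped to nothing as it snapped through dead centre.

**Last checks:**
- **Block:** the last near wrist picture shows its back face against both rails and parallel to them. It is centred in x within about 0.6 mm and its right end is where a seated block's should be.
- **Clamp:** the handle leans to -y with nothing touching it.
- **Shaker and jar:** neither showed visible movement in the pictures.
- **Not measured:** the foot's force, the carton and the timer. The arm never worked near the carton or the timer.

**One disagreement:** the coarser top camera put the block 2.4 mm off in x. I trusted the near view and the contact felt when pushing instead.

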